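# Clamp the lid of the bench filter holder with its rising-screw yoke

### The job

Close the filter holder: swing the grey yoke over the cell until it meets its stop, then screw the black knob down (clockwise), letting your grip follow it as it sinks, until the foot holds the lid snugly, at about 40 N, and let go. The gasket is delicate: never press the lid with more than 70 N. Leave the bottle, flask and dish beside it where they stand.

Things in the scene. Friction and masses are not known exactly. Their poses are not given: they have to be found in the camera images.
- stand: Fixed aluminium base plate (165 x 96 x 12) of the filter holder. Origin on the bench under the axis of the filter cell; own z up. The steel pillar on which the yoke turns (28 across, capped, top at z 108) stands at own x +90, y 0; an outlet nozzle sticks out 68 to own +y at z 22.
- collar (a point): Point on the cell's axis, 32 above the bench, level with the rim of the dark collar (86 across) that holds the cell: a steel pot 69 across with an orange gasket and a loose steel lid, 74 across, on it. The lid's flat raised centre (36 across) lies from 57 to 65 above the bench, depending on the gasket fitted: find it by feel. The gasket yields about 1 mm per 15 N.
- yoke (a joint): Swing angle of the yoke, rad: 0 = closed, at its stop with the knob's axis over the cell; grows as the yoke swings open, anticlockwise from above (to 1.45). Friction of 0.3 N m (2 N at the tongue) keeps it where it is left. Turning the knob clockwise presses it to its stop.
- tongue (a point): Centre of the rounded free end of the yoke, 160 from the pillar's axis. The yoke is a grey bar 24 wide and 16 high, at heights 84 to 100 above the bench; it ends 12 past this point; when closed it points from the pillar along the stand's own -x. It can be pushed by its flank.
- knob_grip (a point): Centre of the black ribbed round knob (42 across, 28 high, this point half-way up, on its vertical axis, which crosses the yoke 90 from the pillar's axis). 141 above the bench at knob value 0. It can be gripped from above at any yaw; only the yoke is under its rim. If held without turning while the yoke swings, the knob is turned by that angle.
- knob (a joint): Turn of the knob against the yoke, rad, 0 to 4.6; grows clockwise from above. It sinks 36 mm per turn (5.73 mm per rad) with stem and foot. Free turning takes 0.06 N m. Each N on the lid adds 0.0057 N m by the thread (40 N: 0.23, also felt at rest after a turn, against readings before touch) and about as much by rubbing while it turns. 40 N lies about 0.45 rad past first touch. It stays as left.
- foot: Steel foot, a disc 26 across at the lower end of the screw; it turns with the knob. Origin at the centre of its underside: 76 above the bench at knob value 0, lower by 5.73 mm per rad of knob.
- buffer_mid (a point): Loose white bottle with a blue cap, 56 across, 105 high; point at its centre.
- flask_mid (a point): Loose small clear conical flask, 50 across, 70 high; point at its centre.
- dish_mid (a point): Loose closed petri dish, 58 across, 15 high; point at its centre.

How it is judged:
On the way, in this order (a step that is already met when the one before it is completed fails the run):
1. the yoke is swung shut against its stop (value of joint yoke below 0.05 rad), for 0.2 s.
2. the foot presses on the lid with more than 20 N (contact force between foot and anything else above 20 N and value of joint yoke below 0.06 rad), for 0.2 s.
At the end, for the whole second after the job is handed in: The yoke is shut (within 0.06 rad of its stop), the foot presses the lid with 20 to 60 N, and the knob is at rest (all of step 2 and contact force between foot and anything else below 60 N and velocity of joint knob between -0.05 and 0.05 rad/s); the robot touches nothing.
It fails at once if the foot presses with more than 70 N (contact force between foot and anything else above 70 N).
It fails at once if a bystander is shifted by more than 30 mm (distance of any of buffer_mid, flask_mid, dish_mid from where it was at the start of the episode above 0.03 m).
It also fails if it takes over 67 s, if anything falls off the work surface, if the arm or the gripper's body presses on something with over 40 N, if the wrist force passes 120 N, or if a joint passes its speed limit or range.

### The arm

A 7-joint arm with a two-finger parallel gripper is mounted at the origin on a cart in front of the work surface, level with it; the furniture and walls round the work are solid. World frame = base frame: x ahead of the robot, y to its left, z up, the work surface at z = 0. Lengths are in m, angles in rad, forces in N, time in s.
With the tool pointing down it reaches from about 0.4 to 0.85 m from the base axis. Payload 4.4 kg.
Tool frame: the origin (TCP) lies midway between the tips of the shut fingers; the grasp point (between the pads) lies 19 mm behind it; y points along the fingers, x is the direction in which the jaws open and shut, and the axes are right-handed (so a half turn about y gives the same grasp; the last joint's range is limited). The gripper opens to 94 mm and grips with 3 to 60 N. Pads are 16 mm wide; open, the fingers measure 119 mm over their backs; the gripper's body (75 mm by 177 mm) begins 78 mm behind the grasp point.
Start: joints at [-1.304, 0.628, 0.038, 1.517, -0.027, 0.996, -0.02], TCP at [0.212, 0.614, 0.205] pointing down, gripper open.
Joint ranges: [-3.06, 3.06], [-0.37, 2.12], [-1.25, 1.32], [0.18, 2.47], [-1.1, 4.24], [0.23, 1.98], [-2.94, 2.94]. Speed limits (rad/s): [2.57, 2.57, 3.14, 3.14, 3.14, 3.14, 3.14].

### API

Orientations are given as a 3x3 rotation matrix whose columns are the frame's x, y, z axes.
In Python, from station import state, capture, camera_model, close_job gives the robot as it stands.
- The arm moves only by the tool move_arm, never from a script. Its argument "motion" is a list of rows, each an object of numbers: "wx", "wy", "wz": the turn, a rotation vector about the tool's x, y, z in degrees; "x", "y", "z": the shift along the tool's x, y, z in mm; "grip": the opening, from -1 (shut) to 1 (fully open), so that 0 is half open. A call has 1 to 10 rows; each row shifts and turns the pose as measured when the row begins, along the tool's axes as they then stand; what a row does not reach is not made up. A row lasts 1/8 s, in which the tool goes at most 62.5 mm and 10.7 degrees, less where a joint would pass 70% of its speed; a pose out of reach is approached as far as the arm can. A call with a gripper value outside its range is refused whole. The fingers move at their own pace and stop on an object; "grip_force" is the grip in N (left out, the last holds). Time passes only in rows, so rows that do not move let the fingers close. It gives the time, the measured TCP pose, the force and the opening at its end, in the units of the state.
- state(): the state, without advancing time (a new reading comes with each control period).
- capture(name): name is "scene" or "top" or "wrist"; returns (picture, depth): 480x640x3 uint8, red, green, blue; 480x640 float32, m along the optical axis (not along the pixel's ray), 0 where there is no reading.
- camera_model(name): a dict with "K" (3x3 intrinsics, pixels), "k1" (the pictures are not rectified: a ray, as slopes to the right and down, at radius r is drawn at 1 + k1 r^2 times it, then the intrinsics apply), "position" and "attitude" of the camera in the world; the wrist camera has in their place "T_tool_cam" (4x4, takes a point from camera to tool coordinates, whose origin is the TCP and whose axes are the tool frame's). Camera axes: x right, y up, looking along -z (the intrinsics and any distortion apply to the point x, -y, -z); pixel columns grow to the right and rows downward; lengths in m; the calibration is good to about 2 mm. A picture is of the moment at which its call begins: read the wrist's pose just before it. camera_model takes no time and is no camera call.
- close_job(): hands the job in, once; it reports no verdict.
The state is a dict: "clock": time; "joint_positions": joint angles; "qd": joint speeds; "joint_torque": joint torques, N m; "position": TCP position; "orientation": TCP orientation; "contact_force": force on the tool from outside, world axes, zero at the start; "torque": the same for the moment, N m; "grip_width": finger opening in m.
Only numpy, scipy, OpenCV 4.12 (cv2) and the standard library are available. Lean on these libraries where they do the work, as an engineer would, in place of code of your own. Each camera call takes 0.05 s, during which the arm holds its last target.

## Working session

There is one attempt and no reset: what is moved stays moved. The work goes in short steps, Python scripts to look and compute and a tool call to move; the robot and the scene stay as the last step left them, time stands still between calls to the robot, and variables do not carry over. Pictures are saved under pics/ and viewed, and the job is handed in when it is done.

Besides the shell and the picture viewer there is one more tool, called after "Call:" in YAML: its name, and indented under it one key for each argument. move_arm: Moves the arm, as the interface text tells. Its arguments: {"type":"object","properties":{"motion":{"type":"array","items":{"type":"object","properties":{"wx":{"type":"number"},"wy":{"type":"number"},"wz":{"type":"number"},"x":{"type":"number"},"y":{"type":"number"},"z":{"type":"number"},"grip":{"type":"number"}}}},"grip_force":{"type":"number"}},"required":["motion"]}

```bash
ls; mkdir -p pics
python3 - <<'E'
from station import *
import cv2
s=state();print(s)
for n in ["scene","top"]:
    m=camera_model(n);print(n,m)
    p,d=capture(n);cv2.imwrite(f"pics/{n}0.png",p[:,:,::-1]);
    import numpy as np; np.savez(f"{n}0.npz",p=p,d=d)
print(camera_model("wrist"))
E
```

```text
pics
{'clock': 0.0, 'joint_positions': array([-1.30380995,  0.62931201,  0.03842213,  1.51834055, -0.02699185,
        0.99628408, -0.01998731]), 'qd': array([-0.00031497,  0.00109576,  0.00074608, -0.00132422, -0.00054267,
       -0.00064898, -0.00146857]), 'joint_torque': array([-1.43274883e-04, -5.49744415e+01,  1.14321996e+00, -1.86628836e+01,
       -5.22160332e-02,  2.39583448e-02,  1.64160133e-04]), 'position': array([0.21209194, 0.61373763, 0.20458464]), 'orientation': array([[ 3.26645332e-01, -5.80715918e-04, -9.45146809e-01],
       [ 9.45145222e-01, -1.73185277e-03,  3.26645848e-01],
       [-1.82654356e-03, -9.99998332e-01, -1.68407472e-05]]), 'contact_force': array([ 0.23222246, -0.08503643, -0.07791371]), 'torque': array([ 0.03949715,  0.01724218, -0.01510818]), 'grip_width': 0.09428132381274941}
scene {'K': array([[563.5877756 ,   0.        , 312.90294934],
       [  0.        , 563.5877756 , 239.40676299],
       [  0.        ,   0.        ,   1.        ]]), 'k1': -0.12742934771553113, 'position': array([ 0.11137153, -0.44779326,  0.49604921]), 'attitude': array([[ 0.
[... 388 characters left out ...]
titude': array([[ 0.01628016,  0.99217039, -0.12382599],
       [-0.99980147,  0.01757663,  0.00938483],
       [ 0.01148779,  0.12364862,  0.99225957]])}
{'K': array([[348.3204113 ,   0.        , 317.9922276 ],
       [  0.        , 348.3204113 , 238.04495143],
       [  0.        ,   0.        ,   1.        ]]), 'k1': -0.037811549038103985, 'T_tool_cam': array([[ 9.99999634e-01,  8.29800248e-04,  2.09248609e-04,
         9.05681488e-04],
       [ 9.62123596e-06,  2.33596264e-01, -9.72333680e-01,
        -1.79767422e-01],
       [-8.55722422e-04,  9.72333326e-01,  2.33596171e-01,
         6.64948196e-02],
       [ 0.00000000e+00,  0.00000000e+00,  0.00000000e+00,
         1.00000000e+00]])}
```

View pics/scene0.png

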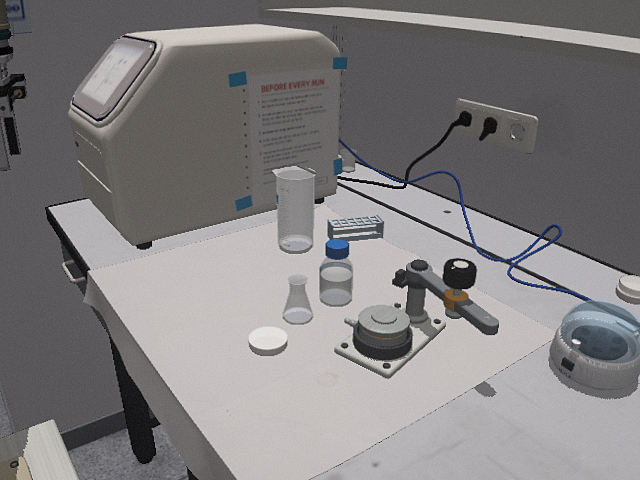

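View pics/top0.png

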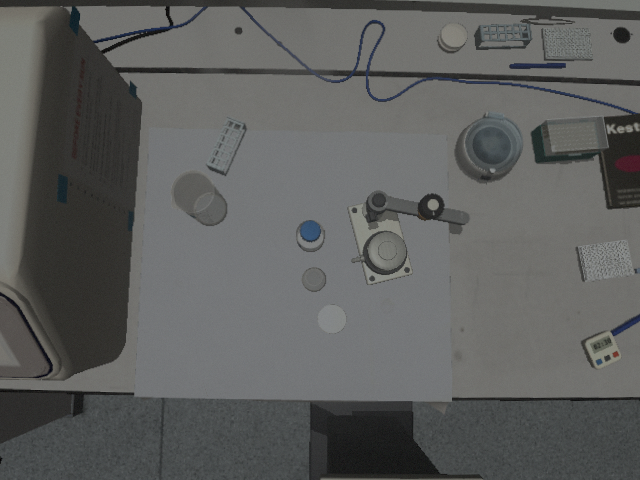

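The scene view shows the holder with lid at (385,318), pillar (417,265) and knob (460,273). In the top view the pillar cap is at (377,203), lid at (384,252), knob top at (431,206) and tongue near (462,218). The bystanders in the top view are the bottle (310,232), flask (314,279) and dish (332,319).

```bash
cat > h.py <<'E'
import numpy as np, cv2
from station import camera_model
def ray(n,u,v):
    m=camera_model(n);K=m["K"]
    D=np.array([m["k1"],0,0,0,0.])
    a=cv2.undistortPoints(np.array([[[u,v]]],float),K,D)[0,0]
    return m["position"],m["attitude"]@np.array([a[0],-a[1],-1.])
def onplane(n,u,v,z):
    o,d=ray(n,u,v);return o+d*(z-o[2])/d[2]
def cloud(n,depth):
    m=camera_model(n);K=m["K"];h,w=depth.shape
    uv=np.stack(np.meshgrid(np.arange(w),np.arange(h)),-1).reshape(-1,1,2).astype(float)
    a=cv2.undistortPoints(uv,K,np.array([m["k1"],0,0,0,0.]))[:,0]
    d=depth.reshape(-1)
    P=np.c_[a[:,0]*d,-a[:,1]*d,-d]@m["attitude"].T+m["position"]
    return P.reshape(h,w,3)
E
python3 - <<'E'
from h import *
z=np.load("top0.npz");P=cloud("top",z["d"]);p=z["p"]
crop=p[180:300,290:480];cv2.imwrite("pics/crop.png",cv2.resize(crop,None,fx=4,fy=4,interpolation=cv2.INTER_CUBIC)[:,:,::-1])
for nm,u,v,h in [("pillar",377,202,.108),("lid",384,252,.061),("knob",431,206,.155),("tongue",462,217,.1),("bottle",310,231,.105),("flask",314,279,.05),("dish",332,319,.015)]:
    print(nm,onplane("top",u,v,h).round(4),P[v,u].round(4))
# height-band fits from cloud
def band(lo,hi,c,r):
    m=(P[...,2]>lo)&(P[...,2]<hi)&(np.hypot(P[...,0]-c[0],P[...,1]-c[1])<r)
    q=P[m];(a,b),R=cv2.minEnclosingCircle(q[:,:2].astype(np.float32));print(len(q),q.mean(0).round(4),(a,b),R)
band(.145,.165,onplane("top",431,206,.155),.04)
band(.104,.115,onplane("top",377,202,.108),.03)
band(.05,.07,onplane("top",384,252,.061),.05)
E
```

```text
pillar [0.6676 0.0655 0.108 ] [0.6677 0.0654 0.1078]
lid [0.5818 0.0457 0.061 ] [0.582  0.0454 0.0588]
knob [ 0.6519 -0.0217  0.155 ] [ 0.6533 -0.0233  0.1485]
tongue [ 0.6445 -0.0928  0.1   ] [ 0.6448 -0.0932  0.0987]
bottle [0.6124 0.1866 0.105 ] [0.6124 0.1866 0.1047]
flask [0.529  0.1776 0.05  ] [0.5319 0.1774 0.002 ]
dish [0.4534 0.1409 0.015 ] [0.4534 0.1409 0.0151]
408 [ 0.6563 -0.0261  0.1475] (0.6560744047164917, -0.026109352707862854) 0.021402550861239433
146 [0.6724 0.0628 0.1079] (0.6711703538894653, 0.059778887778520584) 0.015133960172533989
1145 [0.5851 0.0403 0.0561] (0.5855326056480408, 0.039600178599357605) 0.03704700618982315
```

View pics/crop.png

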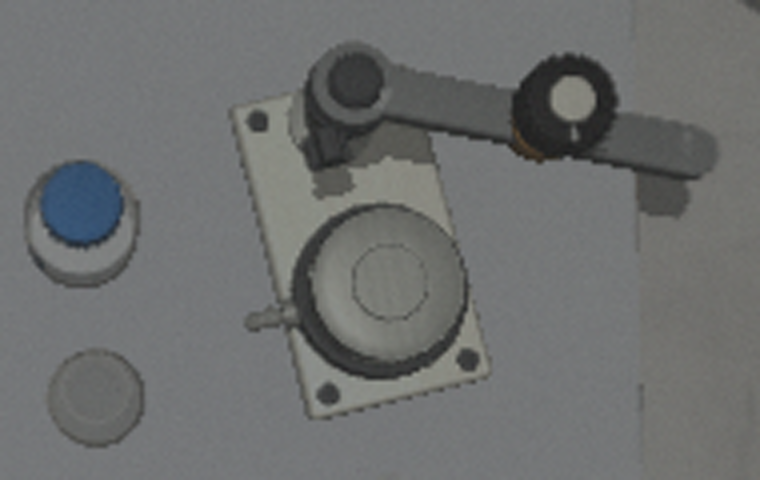

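Run:
```python
from h import *
z=np.load("top0.npz");P=cloud("top",z["d"])
def med(c,r):
    m=np.hypot(P[...,0]-c[0],P[...,1]-c[1])<r
    q=P[m][:,2];print(c,m.sum(),np.percentile(q,[5,50,95]).round(4))
med((.5855,.0396),.015);med((.656,-.026),.008);med((.656,-.026),.018);med((.6726,.0624),.008);med((.645,-.09),.005)
# tall things near path
for x0,x1,y0,y1 in [(.55,.85,.3,.5),(.2,.55,.2,.45)]:
    m=(P[...,0]>x0)&(P[...,0]<x1)&(P[...,1]>y0)&(P[...,1]<y1);print(P[m][:,2].max())
z=np.load("scene0.npz");p=z["p"];cv2.imwrite("pics/sc.png",cv2.resize(p[230:390,320:520],None,fx=4,fy=3.75,interpolation=cv2.INTER_CUBIC)[:,:,::-1])
Q=cloud("scene",z["d"]);k=np.hypot(Q[...,0]-.656,Q[...,1]+.026)<.022
print(np.percentile(Q[k][:,2],[50,90,99]))
k=np.hypot(Q[...,0]-.5855,Q[...,1]-.0396)<.015
print(np.percentile(Q[k][:,2],[5,50,95]))
```

```text
(0.5855, 0.0396) 193 [0.0563 0.0586 0.0614]
(0.656, -0.026) 109 [-0.004   0.1465  0.1502]
(0.656, -0.026) 556 [-0.0036  0.1458  0.1496]
(0.6726, 0.0624) 57 [0.1057 0.1081 0.111 ]
(0.645, -0.09) 39 [-0.0038  0.0975  0.1011]
0.42146315396828427
0.015545189008332239
[0.10251674 0.14784732 0.1490581 ]
[0.05811131 0.05929699 0.06020211]
```

View pics/sc.png

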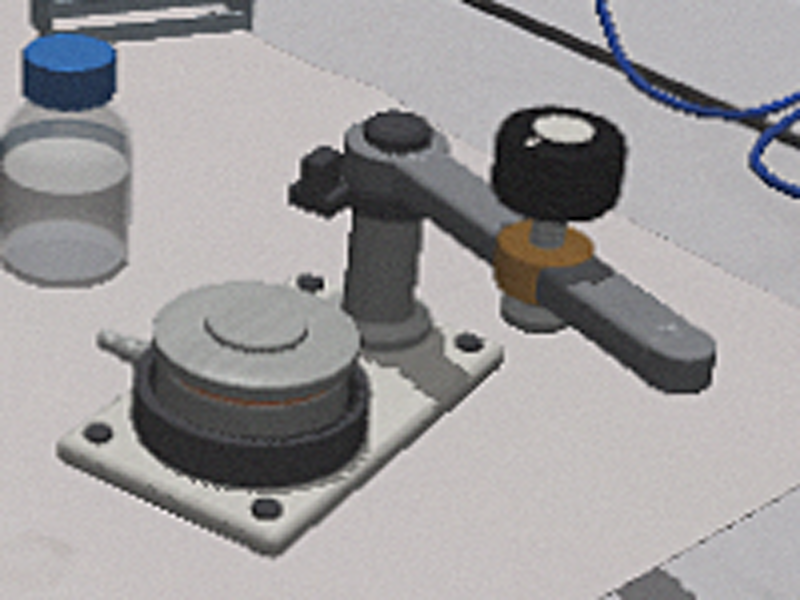

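Call:
move_arm:
  motion:
    - {"x":-50,"z":-20,"grip":-1}
    - {"x":-50,"z":-20}
    - {"x":-50,"z":-20}
    - {"x":-50,"z":-10}

```text
schema error: expected keys wx, wy, wz, x, y, z, grip
```

The crop shows the knob top at about 0.148, so the knob is near 1.2 rad and the foot near 0.069. The lid centre reads about 0.059, so the foot clears it. The move was refused, probably because every row needs all the keys.

Call:
move_arm:
  motion:
    - {"x":-50,"y":0,"z":-10,"wx":0,"wy":0,"wz":0,"grip":-1}
    - {"x":-50,"y":0,"z":-10,"wx":0,"wy":0,"wz":0,"grip":-1}
    - {"x":-50,"y":0,"z":-10,"wx":0,"wy":5,"wz":0,"grip":-1}
    - {"x":-50,"y":0,"z":-10,"wx":0,"wy":10,"wz":0,"grip":-1}
    - {"x":-50,"y":0,"z":-20,"wx":0,"wy":10,"wz":0,"grip":-1}
  grip_force: 20

```text
clock: 0.72
position: [0.167, 0.3546, 0.2022]
orientation: [[0.704, -0.002, -0.71], [0.71, -0.002, 0.704], [-0.003, -1.0, -0.0]]
contact_force: [-0.9, 0.6, 0.1]
grip_width: 0.0472
```

```bash
cat >> h.py <<'E'
def plan(target,az,n):
    """print tool-frame rows from current pose to target, with tool x azimuth az(deg), n rows"""
    from station import state
    s=state();R=s["orientation"];p=s["position"]
    a0=np.degrees(np.arctan2(R[1,0],R[0,0]));da=(a0-az+180)%360-180
    print("pos",p.round(4),"az",round(a0,1),"clock",round(s["clock"],2),"F",s["contact_force"].round(2),"T",s["torque"].round(3),"q7",round(s["joint_positions"][6],2),"w",round(s["grip_width"],4))
    st=(np.array(target)-p)/n
    for i in range(n):
        a=np.radians(a0-da*i/n);X=np.array([np.cos(a),np.sin(a),0]);Y=np.array([0,0,-1]);Z=np.cross(X,Y)
        v=np.array([X@st,Y@st,Z@st])*1000
        print(i,"x %.0f y %.1f z %.0f wy %.1f"%(v[0],v[1],v[2],da/n))
E
python3 -c "
from h import *
plan((.68,-.096,.20),0,14)"
```

```text
pos [0.167  0.3546 0.2022] az 45.2 clock 0.72 F [-0.89  0.63  0.07] T [-0.058  0.006 -0.001] q7 -0.33 w 0.0472
0 x 3 y 0.2 z -49 wy 3.2
1 x 6 y 0.2 z -48 wy 3.2
2 x 8 y 0.2 z -48 wy 3.2
3 x 11 y 0.2 z -47 wy 3.2
4 x 14 y 0.2 z -47 wy 3.2
5 x 16 y 0.2 z -46 wy 3.2
6 x 19 y 0.2 z -45 wy 3.2
7 x 21 y 0.2 z -44 wy 3.2
8 x 24 y 0.2 z -43 wy 3.2
9 x 26 y 0.2 z -41 wy 3.2
10 x 29 y 0.2 z -40 wy 3.2
11 x 31 y 0.2 z -38 wy 3.2
12 x 33 y 0.2 z -36 wy 3.2
13 x 35 y 0.2 z -34 wy 3.2
```

Call:
move_arm:
  motion:
    - {"x":3,"y":0,"z":-49,"wx":0,"wy":3,"wz":0,"grip":-1}
    - {"x":6,"y":0,"z":-48,"wx":0,"wy":3,"wz":0,"grip":-1}
    - {"x":8,"y":0,"z":-48,"wx":0,"wy":3,"wz":0,"grip":-1}
    - {"x":11,"y":0,"z":-47,"wx":0,"wy":3,"wz":0,"grip":-1}
    - {"x":14,"y":0,"z":-47,"wx":0,"wy":3,"wz":0,"grip":-1}
    - {"x":16,"y":0,"z":-46,"wx":0,"wy":3,"wz":0,"grip":-1}
    - {"x":19,"y":0,"z":-45,"wx":0,"wy":3,"wz":0,"grip":-1}
    - {"x":21,"y":0,"z":-44,"wx":0,"wy":3,"wz":0,"grip":-1}
    - {"x":24,"y":0,"z":-43,"wx":0,"wy":3,"wz":0,"grip":-1}
    - {"x":26,"y":0,"z":-41,"wx":0,"wy":3,"wz":0,"grip":-1}

```text
clock: 1.98
position: [0.5427, 0.0266, 0.201]
orientation: [[0.967, -0.005, -0.255], [0.255, -0.001, 0.967], [-0.005, -1.0, -0.0]]
contact_force: [-0.1, 0.8, -1.1]
grip_width: 0.0004
```

```bash
python3 -c "
from h import *
plan((.68,-.096,.20),0,5)"
```

```text
pos [0.5427 0.0266 0.201 ] az 14.8 clock 1.98 F [-0.05  0.78 -1.11] T [-0.032  0.011 -0.089] q7 0.4 w 0.0004
0 x 20 y 0.2 z -31 wy 3.0
1 x 22 y 0.2 z -30 wy 3.0
2 x 23 y 0.2 z -28 wy 3.0
3 x 25 y 0.2 z -27 wy 3.0
4 x 26 y 0.2 z -26 wy 3.0
```

Call:
move_arm:
  motion:
    - {"x":20,"y":0,"z":-31,"wx":0,"wy":3,"wz":0,"grip":-1}
    - {"x":22,"y":0,"z":-30,"wx":0,"wy":3,"wz":0,"grip":-1}
    - {"x":23,"y":0,"z":-28,"wx":0,"wy":3,"wz":0,"grip":-1}
    - {"x":25,"y":0,"z":-27,"wx":0,"wy":3,"wz":0,"grip":-1}
    - {"x":26,"y":0,"z":-26,"wx":0,"wy":3,"wz":0,"grip":-1}
    - {"x":0,"y":0,"z":0,"wx":0,"wy":0,"wz":0,"grip":-1}

```text
clock: 2.72
position: [0.6829, -0.1046, 0.1967]
orientation: [[1.0, -0.01, 0.017], [-0.017, -0.003, 1.0], [-0.01, -1.0, -0.003]]
contact_force: [-0.6, 0.3, 0.1]
grip_width: 0.0003
```

```bash
python3 -c "
from h import *
plan((.682,-.096,.075),0,5)
from station import *
p,d=capture('wrist');cv2.imwrite('pics/w1.png',p[:,:,::-1])"
```

```text
pos [ 0.6829 -0.1046  0.1967] az -0.9 clock 2.73 F [-0.57  0.32  0.08] T [-0.123  0.05  -0.008] q7 0.36 w 0.0003
0 x -0 y 24.3 z 2 wy -0.2
1 x -0 y 24.3 z 2 wy -0.2
2 x -0 y 24.3 z 2 wy -0.2
3 x -0 y 24.3 z 2 wy -0.2
4 x -0 y 24.3 z 2 wy -0.2
```

View pics/w1.png

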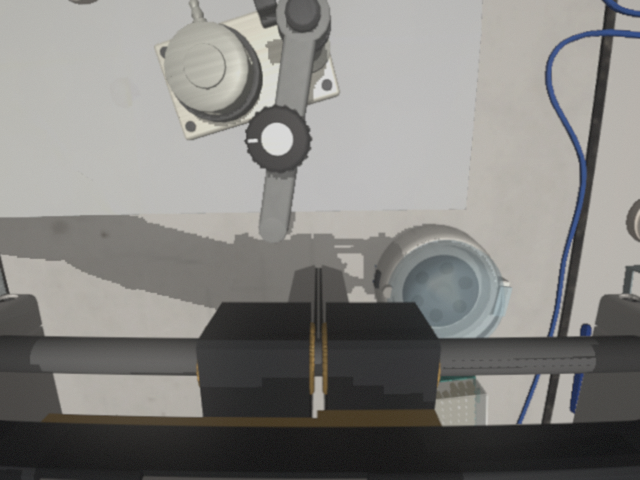

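The wrist view shows the shut finger tips at (318,270), right of the tongue end (275,230) and clear of it. The knob is at (277,138). Next I check the height of the blue-lidded device at (440,280).

Run:
```python
from h import *
z=np.load("top0.npz");P=cloud("top",z["d"])
q=P[105:185,452:525].reshape(-1,3);print(np.percentile(q[:,2],[50,95,99]));h=q[q[:,2]>.05];print(np.percentile(h[:,:2],[1,99],axis=0))
```

```text
[0.04164667 0.0951257  0.09826726]
[[ 0.7420149  -0.2177654 ]
 [ 0.86613194 -0.11762049]]
```

Top is about 0.10, and the gripper body stays above 0.17, so it is safe to go down.

Call:
move_arm:
  motion:
    - {"x":0,"y":40,"z":5,"wx":0,"wy":0,"wz":0,"grip":-1}
    - {"x":0,"y":40,"z":5,"wx":0,"wy":0,"wz":0,"grip":-1}
    - {"x":0,"y":37,"z":2,"wx":0,"wy":0,"wz":0,"grip":-1}
    - {"x":0,"y":0,"z":0,"wx":0,"wy":0,"wz":0,"grip":-1}

```text
clock: 3.28
position: [0.6783, -0.084, 0.0773]
orientation: [[1.0, -0.013, 0.009], [-0.008, 0.004, 1.0], [-0.013, -1.0, 0.004]]
contact_force: [-0.4, 0.3, 0.4]
grip_width: 0.0004
```

Run:
```python
from h import *
plan((.682,-.096,.078),0,1)
C=np.array([.6726,.0624])
for a in np.arange(259.4,190,-7):
    t=np.radians(a);u=np.array([np.cos(t),np.sin(t)]);n=np.array([-u[1],u[0]])
    print(a,(C+.150*u+.025*n).round(4))
```

```text
pos [ 0.6783 -0.084   0.0773] az -0.5 clock 3.27 F [-0.45  0.28  0.36] T [-0.068  0.077 -0.021] q7 0.39 w 0.0004
0 x 4 y -0.7 z -12 wy -0.5
259.4 [ 0.6696 -0.0896]
252.39999999999998 [ 0.6511 -0.0881]
245.39999999999998 [ 0.6329 -0.0844]
238.39999999999998 [ 0.6153 -0.0785]
231.39999999999998 [ 0.5986 -0.0704]
224.39999999999998 [ 0.5829 -0.0604]
217.39999999999998 [ 0.5686 -0.0486]
210.39999999999998 [ 0.5559 -0.0351]
203.39999999999998 [ 0.5449 -0.0201]
196.39999999999998 [ 0.5358 -0.0039]
```

Call:
move_arm:
  motion:
    - {"x":-14,"y":0,"z":-4,"wx":0,"wy":0,"wz":0,"grip":-1}
    - {"x":-12,"y":0,"z":0,"wx":0,"wy":0,"wz":0,"grip":-1}
    - {"x":-12,"y":0,"z":2,"wx":0,"wy":0,"wz":0,"grip":-1}
    - {"x":-12,"y":0,"z":3,"wx":0,"wy":0,"wz":0,"grip":-1}
    - {"x":-12,"y":0,"z":4,"wx":0,"wy":0,"wz":0,"grip":-1}
    - {"x":-12,"y":0,"z":5,"wx":0,"wy":0,"wz":0,"grip":-1}
    - {"x":-12,"y":0,"z":6,"wx":0,"wy":0,"wz":0,"grip":-1}
    - {"x":-11,"y":0,"z":7,"wx":0,"wy":0,"wz":0,"grip":-1}

```text
clock: 4.28
position: [0.5872, -0.0579, 0.0882]
orientation: [[1.0, 0.012, 0.005], [-0.005, 0.002, 1.0], [0.012, -1.0, 0.002]]
contact_force: [1.8, -0.1, -1.0]
grip_width: 0.0006
```

Run:
```python
from h import *
plan((.5686,-.0486,.078),0,3)
```

```text
pos [ 0.5872 -0.0579  0.0882] az -0.3 clock 4.28 F [ 1.83 -0.11 -1.02] T [-0.139 -0.519 -0.022] q7 0.42 w 0.0006
0 x -6 y 3.4 z 3 wy -0.1
1 x -6 y 3.4 z 3 wy -0.1
2 x -6 y 3.4 z 3 wy -0.1
```

Contact of about 2 N, so it is pushing. I also correct the height as I go on.

Call:
move_arm:
  motion:
    - {"x":-9,"y":5,"z":5,"wx":0,"wy":0,"wz":-0.5,"grip":-1}
    - {"x":-9,"y":4,"z":7,"wx":0,"wy":0,"wz":-0.5,"grip":-1}
    - {"x":-8,"y":2,"z":8,"wx":0,"wy":0,"wz":0,"grip":-1}
    - {"x":-8,"y":1,"z":9,"wx":0,"wy":0,"wz":0,"grip":-1}
    - {"x":-6,"y":1,"z":9,"wx":0,"wy":0,"wz":0,"grip":-1}

```text
clock: 4.9
position: [0.5465, -0.0188, 0.0765]
orientation: [[0.999, 0.035, 0.005], [-0.005, -0.0, 1.0], [0.035, -0.999, 0.0]]
contact_force: [0.9, -2.1, 2.0]
grip_width: 0.0008
```

Run:
```python
from h import *
plan((.538,-.006,.078),0,3)
from station import *
p,d=capture('top');cv2.imwrite('pics/t1.png',cv2.resize(p[150:330,270:510],None,fx=3,fy=3)[:,:,::-1])
```

```text
pos [ 0.5465 -0.0188  0.0765] az -0.3 clock 4.9 F [ 0.89 -2.1   2.02] T [-0.408 -0.248  0.033] q7 0.41 w 0.0008
0 x -3 y -0.5 z 4 wy -0.1
1 x -3 y -0.5 z 4 wy -0.1
2 x -3 y -0.5 z 4 wy -0.1
```

View pics/t1.png

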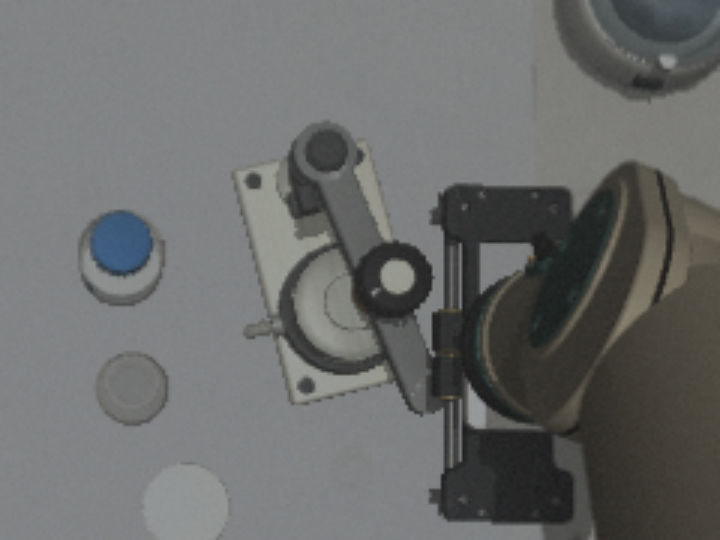

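The top view shows the yoke about 15° short of the stop: the tongue is at (425,395) in the crop, the lid at (345,305) and the knob at (392,278). Bystanders haven't moved. I keep pushing and straighten the tilt.

Call:
move_arm:
  motion:
    - {"x":-3,"y":0,"z":7,"wx":0,"wy":0,"wz":1,"grip":-1}
    - {"x":-3,"y":0,"z":7,"wx":0,"wy":0,"wz":1,"grip":-1}
    - {"x":-2,"y":0,"z":7,"wx":0,"wy":0,"wz":0,"grip":-1}

```text
clock: 5.32
position: [0.5372, 0.0011, 0.0758]
orientation: [[1.0, -0.004, 0.004], [-0.004, -0.004, 1.0], [-0.004, -1.0, -0.004]]
contact_force: [3.2, -17.1, -1.4]
grip_width: 0.0004
```

Call:
move_arm:
  motion:
    - {"x":-1,"y":0,"z":4,"wx":0,"wy":0,"wz":0,"grip":-1}
    - {"x":-1,"y":0,"z":4,"wx":0,"wy":0,"wz":0,"grip":-1}

```text
clock: 5.58
position: [0.5372, 0.0006, 0.076]
orientation: [[1.0, 0.001, 0.008], [-0.008, -0.016, 1.0], [0.001, -1.0, -0.016]]
contact_force: [1.6, -9.6, -2.1]
grip_width: 0.0005
```

Call:
move_arm:
  motion:
    - {"x":0,"y":0,"z":3,"wx":0,"wy":0,"wz":0,"grip":-1}
    - {"x":0,"y":0,"z":3,"wx":0,"wy":0,"wz":0,"grip":-1}

```text
clock: 5.82
position: [0.5373, 0.0003, 0.0759]
orientation: [[1.0, 0.001, 0.012], [-0.012, -0.025, 1.0], [0.001, -1.0, -0.025]]
contact_force: [-0.2, -7.5, 1.7]
grip_width: 0.0008
```

It is against the stop: the force rises with no movement. I back off, lift and look.

Call:
move_arm:
  motion:
    - {"x":0,"y":0,"z":-20,"wx":-1.2,"wy":0,"wz":0,"grip":-1}
    - {"x":0,"y":-25,"z":-30,"wx":0,"wy":0,"wz":0,"grip":-1}
    - {"x":0,"y":-50,"z":-30,"wx":0,"wy":-10,"wz":0,"grip":1}
    - {"x":0,"y":-50,"z":-20,"wx":0,"wy":-10,"wz":0,"grip":1}
    - {"x":0,"y":0,"z":0,"wx":0,"wy":-10,"wz":0,"grip":1}

```text
clock: 6.45
position: [0.5366, -0.0962, 0.2067]
orientation: [[0.863, -0.009, -0.505], [0.504, -0.048, 0.863], [-0.032, -0.999, -0.036]]
contact_force: [-0.5, -0.5, 0.3]
grip_width: 0.027
```

Run:
```python
from h import *
from station import *
p,d=capture('top');cv2.imwrite('pics/t2.png',cv2.resize(p[150:330,270:510],None,fx=3,fy=3)[:,:,::-1])
P=cloud('top',d)
m=(P[...,2]>.14)&(P[...,2]<.16)&(np.hypot(P[...,0]-.5855,P[...,1]-.0396)<.035)
q=P[m];print(len(q),q.mean(0).round(4),cv2.minEnclosingCircle(q[:,:2].astype(np.float32)),np.median(q[:,2]))
p,d=capture('scene');cv2.imwrite('pics/s2.png',cv2.resize(p[230:390,320:520],None,fx=4,fy=3.75)[:,:,::-1])
P=cloud('scene',d)
m=(P[...,2]>.13)&(P[...,2]<.16)&(np.hypot(P[...,0]-.5855,P[...,1]-.0396)<.035)
q=P[m];t=q[q[:,2]>np.percentile(q[:,2],97)-.004];print(len(q),len(t),cv2.minEnclosingCircle(t[:,:2].astype(np.float32)),np.percentile(q[:,2],[80,97]))
plan((.5855,.0396,.17),90,5)
print(state()["joint_positions"].round(2))
```

```text
481 [0.5853 0.04   0.147 ] ((0.5862719416618347, 0.03945770487189293), 0.022314589470624924) 0.14720043899739277
712 371 ((0.5864518880844116, 0.036809682846069336), 0.021422307938337326) [0.14826907 0.14917657]
pos [ 0.5343 -0.094   0.2037] az 30.1 clock 6.55 F [-0.17 -0.1  -0.17] T [0.01  0.    0.004] q7 0.8 w 0.0351
0 x 22 y 6.7 z 18 wy -12.0
1 x 25 y 6.7 z 13 wy -12.0
2 x 28 y 6.7 z 7 wy -12.0
3 x 29 y 6.7 z 2 wy -12.0
4 x 28 y 6.7 z -4 wy -12.0
[-0.15  0.5   0.35  1.82 -0.16  0.86  0.8 ]
```

View pics/t2.png

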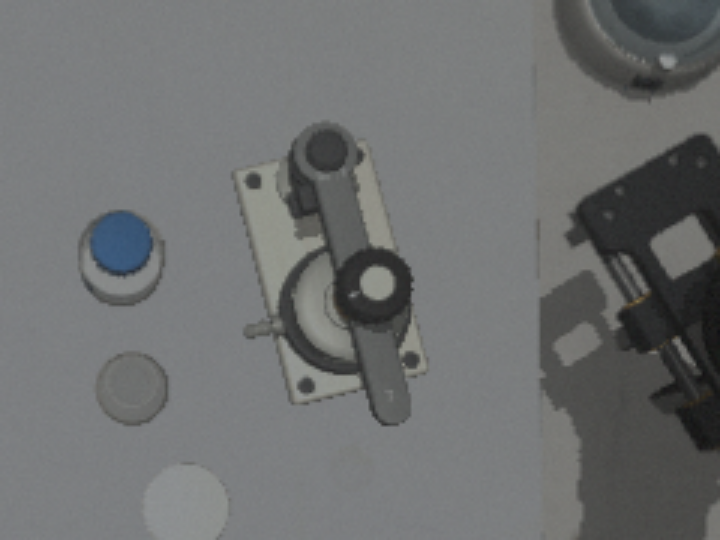

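View pics/s2.png

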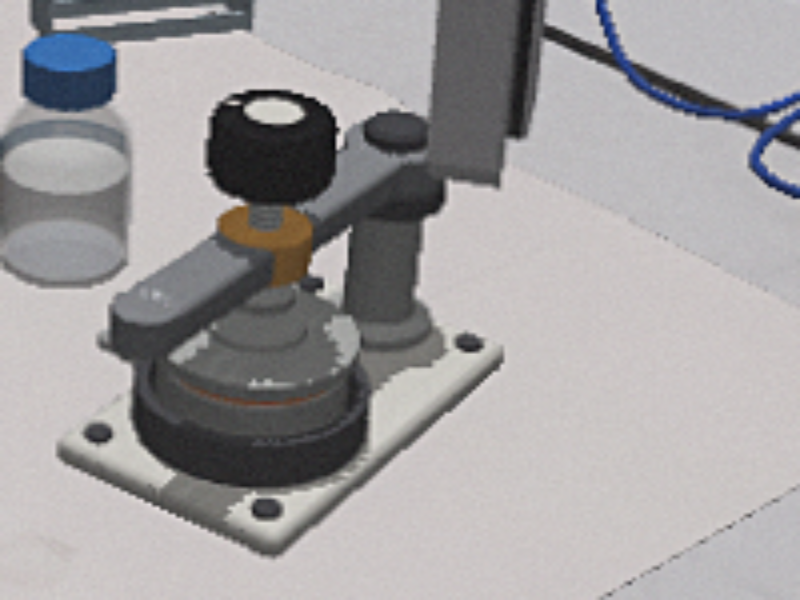

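The top and scene views both show the yoke closed over the cell, with the knob at (372,285) in the top crop. Its axis is about (0.586,0.0395) and its top 0.148, on the cell axis as it should be. I move above it, yawed to az 120 to leave room for the turn.

```bash
cat >> h.py <<'E'
def tilt():
    from station import state
    R=state()["orientation"]; d=R.T@np.array([0,0,-1.]); w=np.cross([0,1,0],d)
    print("tilt corr wx %.2f wz %.2f"%tuple(np.degrees(w[[0,2]])), "q",state()["joint_positions"].round(2))
E
python3 -c "
from h import *
plan((.586,.0395,.20),120,10);tilt()"
```

```text
pos [ 0.5343 -0.094   0.2037] az 30.1 clock 6.55 F [-0.17 -0.1  -0.17] T [0.01  0.    0.004] q7 0.8 w 0.0351
0 x 11 y 0.4 z 9 wy -9.0
1 x 12 y 0.4 z 7 wy -9.0
2 x 13 y 0.4 z 5 wy -9.0
3 x 14 y 0.4 z 3 wy -9.0
4 x 14 y 0.4 z 1 wy -9.0
5 x 14 y 0.4 z -2 wy -9.0
6 x 14 y 0.4 z -4 wy -9.0
7 x 13 y 0.4 z -6 wy -9.0
8 x 12 y 0.4 z -8 wy -9.0
9 x 11 y 0.4 z -10 wy -9.0
tilt corr wx 1.80 wz -2.06 q [-0.15  0.5   0.35  1.82 -0.16  0.86  0.8 ]
```

Call:
move_arm:
  motion:
    - {"x":11,"y":0,"z":9,"wx":1.8,"wy":-9,"wz":-2,"grip":1}
    - {"x":12,"y":0,"z":7,"wx":0,"wy":-9,"wz":0,"grip":1}
    - {"x":13,"y":0,"z":5,"wx":0,"wy":-9,"wz":0,"grip":1}
    - {"x":14,"y":0,"z":3,"wx":0,"wy":-9,"wz":0,"grip":1}
    - {"x":14,"y":0,"z":1,"wx":0,"wy":-9,"wz":0,"grip":1}
    - {"x":14,"y":0,"z":-2,"wx":0,"wy":-9,"wz":0,"grip":1}
    - {"x":14,"y":0,"z":-4,"wx":0,"wy":-9,"wz":0,"grip":1}
    - {"x":13,"y":0,"z":-6,"wx":0,"wy":-9,"wz":0,"grip":1}
    - {"x":12,"y":0,"z":-8,"wx":0,"wy":-9,"wz":0,"grip":1}
    - {"x":0,"y":0,"z":0,"wx":0,"wy":0,"wz":0,"grip":1}

```text
clock: 7.8
position: [0.569, 0.0339, 0.1902]
orientation: [[-0.371, -0.037, -0.928], [0.928, 0.005, -0.371], [0.018, -0.999, 0.033]]
contact_force: [0.7, 1.0, -0.5]
grip_width: 0.0941
```

```bash
python3 -c "
from h import *
plan((.586,.0395,.20),120,2);tilt()"
```

```text
pos [0.569  0.0339 0.1902] az 111.8 clock 7.8 F [ 0.65  1.   -0.45] T [ 0.069 -0.007 -0.014] q7 1.8 w 0.0941
0 x -1 y -4.9 z -9 wy -4.1
1 x -1 y -4.9 z -9 wy -4.1
tilt corr wx -1.86 wz 1.04 q [-0.05  0.55 -0.09  1.72  0.05  0.91  1.8 ]
```

Call:
move_arm:
  motion:
    - {"x":-1,"y":-5,"z":-9,"wx":-1.8,"wy":-4,"wz":1,"grip":1}
    - {"x":-1,"y":-5,"z":-9,"wx":0,"wy":-4,"wz":0,"grip":1}
    - {"x":0,"y":0,"z":0,"wx":0,"wy":0,"wz":0,"grip":1}

```text
clock: 8.18
position: [0.5837, 0.0373, 0.1972]
orientation: [[-0.486, -0.008, -0.874], [0.874, -0.001, -0.486], [0.003, -1.0, 0.007]]
contact_force: [-0.4, -0.5, 0.2]
grip_width: 0.094
```

```bash
python3 -c "
from h import *
plan((.586,.0395,.122),120,3);tilt()
from station import *
p,d=capture('wrist');cv2.imwrite('pics/w2.png',p[:,:,::-1])"
```

```text
pos [0.5837 0.0373 0.1972] az 119.1 clock 8.18 F [-0.36 -0.46  0.19] T [ 0.015 -0.017 -0.039] q7 1.89 w 0.094
0 x 0 y 25.1 z -1 wy -0.3
1 x 0 y 25.1 z -1 wy -0.3
2 x 0 y 25.1 z -1 wy -0.3
tilt corr wx -0.42 wz 0.18 q [-0.04  0.55 -0.12  1.7   0.08  0.9   1.89]
```

View pics/w2.png

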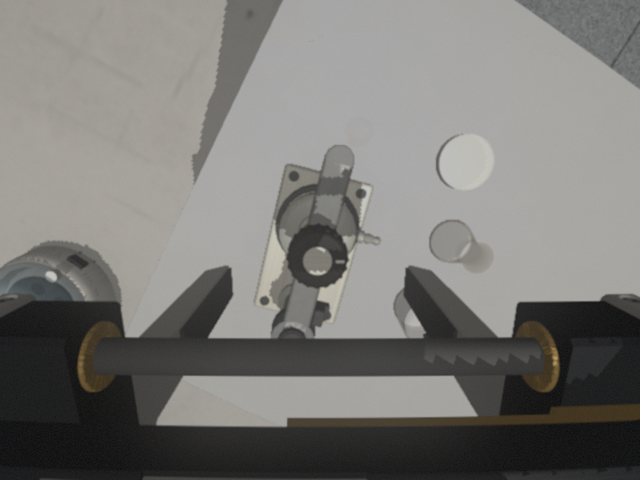

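The knob is at (318,258), centred between the fingers. Going down to TCP z 0.12.

Call:
move_arm:
  motion:
    - {"x":0,"y":30,"z":-1,"wx":0,"wy":0,"wz":0,"grip":1}
    - {"x":0,"y":28,"z":-1,"wx":0,"wy":0,"wz":0,"grip":1}
    - {"x":0,"y":15,"z":-1,"wx":0,"wy":0,"wz":0,"grip":1}
    - {"x":0,"y":2,"z":0,"wx":0,"wy":0,"wz":0,"grip":1}
    - {"x":0,"y":0,"z":0,"wx":0,"wy":0,"wz":0,"grip":1}

```text
clock: 8.85
position: [0.583, 0.0361, 0.1196]
orientation: [[-0.473, -0.011, -0.881], [0.881, -0.003, -0.473], [0.003, -1.0, 0.012]]
contact_force: [0.7, 0.7, 0.4]
grip_width: 0.0939
```

```bash
python3 -c "
from h import *
plan((.586,.0395,.12),120,1);tilt()"
```

```text
pos [0.583  0.0361 0.1196] az 118.2 clock 8.85 F [0.71 0.72 0.38] T [ 0.093 -0.03   0.041] q7 1.87 w 0.0939
0 x 2 y -0.4 z -4 wy -1.8
tilt corr wx -0.67 wz 0.15 q [-0.05  0.65 -0.1   1.78  0.09  0.74  1.87]
```

Call:
move_arm:
  motion:
    - {"x":2,"y":0,"z":-4,"wx":-0.7,"wy":-1,"wz":0,"grip":1}
    - {"x":0,"y":0,"z":0,"wx":0,"wy":0,"wz":0,"grip":-0.3}
    - {"x":0,"y":0,"z":0,"wx":0,"wy":0,"wz":0,"grip":-0.6}
    - {"x":0,"y":0,"z":0,"wx":0,"wy":0,"wz":0,"grip":-1}
    - {"x":0,"y":0,"z":0,"wx":0,"wy":0,"wz":0,"grip":-1}
    - {"x":0,"y":0,"z":0,"wx":0,"wy":0,"wz":0,"grip":-1}
  grip_force: 40

```text
clock: 9.6
position: [0.5873, 0.0401, 0.1219]
orientation: [[-0.489, 0.004, -0.872], [0.872, 0.003, -0.489], [0.001, -1.0, -0.005]]
contact_force: [1.2, 0.9, 0.4]
grip_width: 0.0473
```

```bash
python3 -c "
from h import *
plan((.586,.0395,.12),120,1);tilt()"
```

```text
pos [0.5873 0.0401 0.1219] az 119.3 clock 9.6 F [1.19 0.91 0.37] T [ 0.058  0.022 -0.028] q7 1.88 w 0.0473
0 x 0 y 1.9 z 1 wy -0.7
tilt corr wx 0.31 wz 0.06 q [-0.04  0.64 -0.11  1.78  0.09  0.72  1.88]
```

Call:
move_arm:
  motion:
    - {"x":0,"y":1,"z":1,"wx":0,"wy":0,"wz":0,"grip":-1}
    - {"x":0,"y":0,"z":0,"wx":0,"wy":0,"wz":0,"grip":-1}
    - {"x":0,"y":0,"z":0,"wx":0,"wy":0,"wz":0,"grip":-1}
    - {"x":0,"y":0,"z":0,"wx":0,"wy":0,"wz":0,"grip":-1}

```text
clock: 10.1
position: [0.5878, 0.039, 0.1217]
orientation: [[-0.488, 0.007, -0.873], [0.873, 0.003, -0.488], [-0.001, -1.0, -0.008]]
contact_force: [-1.2, -0.7, 0.9]
grip_width: 0.0415
```

```bash
python3 -c "
from h import *
plan((.586,.0395,.12),120,1);tilt()"
```

```text
pos [0.5878 0.039  0.1217] az 119.2 clock 10.1 F [-1.18 -0.69  0.86] T [-0.005 -0.07   0.045] q7 1.88 w 0.0415
0 x 1 y 1.7 z 1 wy -0.8
tilt corr wx 0.44 wz -0.04 q [-0.04  0.64 -0.11  1.78  0.09  0.72  1.88]
```

Gripped at 41.5 mm. First 40° of turning, then readings at rest.

Call:
move_arm:
  motion:
    - {"x":0,"y":1,"z":0,"wx":0,"wy":8,"wz":0,"grip":-1}
    - {"x":0,"y":1,"z":0,"wx":0,"wy":8,"wz":0,"grip":-1}
    - {"x":0,"y":1,"z":0,"wx":0,"wy":8,"wz":0,"grip":-1}
    - {"x":0,"y":1,"z":0,"wx":0,"wy":8,"wz":0,"grip":-1}

```text
clock: 10.6
position: [0.588, 0.0383, 0.1184]
orientation: [[0.066, 0.008, -0.998], [0.998, 0.003, 0.066], [0.003, -1.0, -0.007]]
contact_force: [-0.4, -0.8, 2.7]
grip_width: 0.0418
```

```bash
python3 -c "
from h import *
plan((.586,.0395,.12),120,1);tilt()"
```

```text
pos [0.588  0.0383 0.1184] az 86.2 clock 10.6 F [-0.36 -0.77  2.7 ] T [-0.239  0.043  0.051] q7 1.45 w 0.0418
0 x 1 y -1.6 z 2 wy -33.8
tilt corr wx 0.42 wz 0.20 q [-0.15  0.65  0.06  1.79 -0.06  0.7   1.45]
```

Call:
move_arm:
  motion:
    - {"x":0,"y":0,"z":0,"wx":0,"wy":0,"wz":0,"grip":-1}
    - {"x":0,"y":0,"z":0,"wx":0,"wy":0,"wz":0,"grip":-1}

```text
clock: 10.85
position: [0.5879, 0.0385, 0.1184]
orientation: [[0.063, 0.007, -0.998], [0.998, 0.003, 0.063], [0.003, -1.0, -0.007]]
contact_force: [0.2, -0.8, 2.3]
grip_width: 0.0413
```

```bash
python3 -c "
from h import *
plan((.586,.0395,.12),120,1);tilt()"
```

```text
pos [0.5879 0.0385 0.1184] az 86.4 clock 10.85 F [ 0.19 -0.77  2.25] T [-0.173 -0.14  -0.025] q7 1.45 w 0.0413
0 x 1 y -1.6 z 2 wy -33.6
tilt corr wx 0.42 wz 0.17 q [-0.15  0.65  0.06  1.79 -0.05  0.7   1.45]
```

Tracking well: 33° gives 3.3 mm of sinking, with no contact torque. On in smaller bites.

Call:
move_arm:
  motion:
    - {"x":0,"y":0.8,"z":0,"wx":0,"wy":8,"wz":0,"grip":-1}
    - {"x":0,"y":0.8,"z":0,"wx":0,"wy":8,"wz":0,"grip":-1}
    - {"x":0,"y":0.8,"z":0,"wx":0,"wy":8,"wz":0,"grip":-1}

```text
clock: 11.22
position: [0.5878, 0.038, 0.116]
orientation: [[0.469, 0.007, -0.883], [0.883, 0.003, 0.469], [0.006, -1.0, -0.005]]
contact_force: [0.5, -0.1, 2.0]
grip_width: 0.0414
```

```bash
python3 -c "
from h import *
plan((.586,.0395,.12),120,1);tilt()"
```

```text
pos [0.5878 0.038  0.116 ] az 62.0 clock 11.22 F [ 0.53 -0.07  2.01] T [-0.332  0.097 -0.019] q7 1.13 w 0.0414
0 x 1 y -4.0 z 2 wy -58.0
tilt corr wx 0.28 wz 0.35 q [-0.22  0.66  0.18  1.79 -0.17  0.7   1.13]
```

Call:
move_arm:
  motion:
    - {"x":0,"y":0,"z":0,"wx":0,"wy":0,"wz":0,"grip":-1}
    - {"x":0,"y":0,"z":0,"wx":0,"wy":0,"wz":0,"grip":-1}

```text
clock: 11.48
position: [0.5878, 0.038, 0.1159]
orientation: [[0.464, 0.007, -0.886], [0.886, 0.003, 0.464], [0.006, -1.0, -0.005]]
contact_force: [-0.4, -0.7, 2.3]
grip_width: 0.0416
```

```bash
python3 -c "
from h import *
plan((.586,.0395,.12),120,1);tilt()"
```

```text
pos [0.5878 0.038  0.1159] az 62.4 clock 11.47 F [-0.41 -0.74  2.3 ] T [-0.216  0.069 -0.111] q7 1.13 w 0.0416
0 x 0 y -4.1 z 2 wy -57.6
tilt corr wx 0.27 wz 0.34 q [-0.22  0.66  0.18  1.79 -0.17  0.7   1.13]
```

Call:
move_arm:
  motion:
    - {"x":0,"y":0.8,"z":0,"wx":0,"wy":8,"wz":0,"grip":-1}
    - {"x":0,"y":0.8,"z":0,"wx":0,"wy":8,"wz":0,"grip":-1}

```text
clock: 11.72
position: [0.5876, 0.0377, 0.1144]
orientation: [[0.692, 0.007, -0.722], [0.722, 0.004, 0.692], [0.007, -1.0, -0.002]]
contact_force: [-0.6, -0.2, 2.3]
grip_width: 0.0413
```

```bash
python3 -c "
from h import *
plan((.586,.0395,.12),120,1);tilt()"
```

```text
pos [0.5876 0.0377 0.1144] az 46.2 clock 11.72 F [-0.61 -0.19  2.29] T [-0.29   0.048  0.107] q7 0.93 w 0.0413
0 x 0 y -5.6 z 2 wy -73.8
tilt corr wx 0.12 wz 0.42 q [-0.27  0.66  0.25  1.79 -0.25  0.71  0.93]
```

Call:
move_arm:
  motion:
    - {"x":0,"y":0,"z":0,"wx":0,"wy":0,"wz":0,"grip":-1}
    - {"x":0,"y":0,"z":0,"wx":0,"wy":0,"wz":0,"grip":-1}

```text
clock: 11.98
position: [0.5876, 0.0378, 0.1144]
orientation: [[0.687, 0.007, -0.726], [0.726, 0.004, 0.687], [0.007, -1.0, -0.002]]
contact_force: [0.2, -1.0, 2.7]
grip_width: 0.0413
```

```bash
python3 -c "
from h import *
plan((.586,.0395,.12),120,1);tilt()"
```

```text
pos [0.5876 0.0378 0.1144] az 46.6 clock 11.97 F [ 0.2  -0.99  2.74] T [-0.301  0.031 -0.066] q7 0.93 w 0.0413
0 x 0 y -5.6 z 2 wy -73.4
tilt corr wx 0.12 wz 0.42 q [-0.27  0.66  0.25  1.79 -0.24  0.71  0.93]
```

```bash
cat >> h.py <<'E'
def r():
    from station import state
    s=state();R=s["orientation"]
    print("az %.2f z %.4f xy %s Tz %.3f j7 %.4f q7 %.4f t %.2f"%(np.degrees(np.arctan2(R[1,0],R[0,0])),s["position"][2],s["position"][:2].round(4),s["torque"][2],s["joint_torque"][6],s["joint_positions"][6],s["clock"]))
E
python3 -c "
from h import *
r()"
```

```text
az 46.58 z 0.1144 xy [0.5876 0.0378] Tz -0.066 j7 0.0633 q7 0.9302 t 11.97
```

Call:
move_arm:
  motion:
    - {"x":0,"y":0.7,"z":0,"wx":0,"wy":7,"wz":0,"grip":-1}

```text
clock: 12.1
position: [0.5875, 0.0377, 0.1137]
orientation: [[0.771, 0.006, -0.637], [0.637, 0.004, 0.771], [0.008, -1.0, -0.001]]
contact_force: [-0.1, -1.1, 1.8]
grip_width: 0.0414
```

```bash
python3 -c "
from h import *
r()"
```

```text
az 39.57 z 0.1137 xy [0.5875 0.0377] Tz 0.048 j7 0.9245 q7 0.8395 t 12.10
```

Call:
move_arm:
  motion:
    - {"x":0,"y":0,"z":0,"wx":0,"wy":0,"wz":0,"grip":-1}
    - {"x":0,"y":0,"z":0,"wx":0,"wy":0,"wz":0,"grip":-1}

```text
clock: 12.35
position: [0.5875, 0.0376, 0.1137]
orientation: [[0.767, 0.006, -0.641], [0.641, 0.004, 0.767], [0.008, -1.0, -0.001]]
contact_force: [-0.0, -0.3, 0.9]
grip_width: 0.0413
```

```bash
python3 -c "
from h import *
r()"
```

```text
az 39.89 z 0.1137 xy [0.5875 0.0376] Tz -0.089 j7 0.0681 q7 0.8443 t 12.35
```

Call:
move_arm:
  motion:
    - {"x":0,"y":0,"z":0,"wx":0,"wy":0,"wz":0,"grip":-1}

```text
clock: 12.48
position: [0.5875, 0.0376, 0.1137]
orientation: [[0.766, 0.006, -0.643], [0.643, 0.005, 0.766], [0.008, -1.0, -0.001]]
contact_force: [-0.5, -0.3, 2.5]
grip_width: 0.0409
```

```bash
python3 -c "
from h import *
r()"
```

```text
az 39.99 z 0.1137 xy [0.5875 0.0376] Tz -0.112 j7 0.0761 q7 0.8456 t 12.47
```

Joint 7's torque at rest gives a steadier baseline of about +0.07. Smaller steps from here.

Call:
move_arm:
  motion:
    - {"x":0,"y":0.7,"z":0,"wx":0,"wy":7,"wz":0,"grip":-1}
    - {"x":0,"y":0,"z":0,"wx":0,"wy":0,"wz":0,"grip":-1}
    - {"x":0,"y":0,"z":0,"wx":0,"wy":0,"wz":0,"grip":-1}

```text
clock: 12.85
position: [0.5874, 0.0376, 0.113]
orientation: [[0.837, 0.006, -0.547], [0.547, 0.005, 0.837], [0.008, -1.0, 0.001]]
contact_force: [0.2, -0.0, 2.4]
grip_width: 0.0413
```

```bash
python3 -c "
from h import *
r()"
```

```text
az 33.15 z 0.1130 xy [0.5874 0.0376] Tz -0.053 j7 0.0699 q7 0.7572 t 12.85
```

Call:
move_arm:
  motion:
    - {"x":0,"y":0.7,"z":0,"wx":0,"wy":7,"wz":0,"grip":-1}
    - {"x":0,"y":0,"z":0,"wx":0,"wy":0,"wz":0,"grip":-1}
    - {"x":0,"y":0,"z":0,"wx":0,"wy":0,"wz":0,"grip":-1}

```text
clock: 13.22
position: [0.5873, 0.0375, 0.1124]
orientation: [[0.896, 0.006, -0.445], [0.445, 0.005, 0.896], [0.007, -1.0, 0.002]]
contact_force: [0.4, -0.1, 2.6]
grip_width: 0.0413
```

```bash
python3 -c "
from h import *
r()"
```

```text
az 26.40 z 0.1124 xy [0.5873 0.0375] Tz -0.044 j7 0.0690 q7 0.6696 t 13.22
```

Call:
move_arm:
  motion:
    - {"x":0,"y":0.6,"z":0,"wx":0,"wy":6,"wz":0,"grip":-1}
    - {"x":0,"y":0,"z":0,"wx":0,"wy":0,"wz":0,"grip":-1}
    - {"x":0,"y":0,"z":0,"wx":0,"wy":0,"wz":0,"grip":-1}

```text
clock: 13.6
position: [0.5872, 0.0375, 0.1119]
orientation: [[0.936, 0.006, -0.353], [0.353, 0.005, 0.936], [0.007, -1.0, 0.003]]
contact_force: [0.6, -0.0, 1.8]
grip_width: 0.0415
```

```bash
python3 -c "
from h import *
r()"
```

```text
az 20.68 z 0.1119 xy [0.5872 0.0375] Tz -0.079 j7 0.0602 q7 0.5954 t 13.60
```

Call:
move_arm:
  motion:
    - {"x":0,"y":0.5,"z":0,"wx":0,"wy":6,"wz":0,"grip":-1}
    - {"x":0,"y":0,"z":0,"wx":0,"wy":0,"wz":0,"grip":-1}
    - {"x":0,"y":0,"z":0,"wx":0,"wy":0,"wz":0,"grip":-1}

```text
clock: 13.98
position: [0.5871, 0.0375, 0.1116]
orientation: [[0.966, 0.006, -0.258], [0.258, 0.005, 0.966], [0.007, -1.0, 0.004]]
contact_force: [0.4, 0.1, 2.0]
grip_width: 0.0411
```

```bash
python3 -c "
from h import *
r()"
```

```text
az 14.94 z 0.1116 xy [0.5871 0.0375] Tz -0.058 j7 0.0519 q7 0.5208 t 13.97
```

Call:
move_arm:
  motion:
    - {"x":0,"y":0.5,"z":0,"wx":0,"wy":6,"wz":0,"grip":-1}
    - {"x":0,"y":0,"z":0,"wx":0,"wy":0,"wz":0,"grip":-1}
    - {"x":0,"y":0,"z":0,"wx":0,"wy":0,"wz":0,"grip":-1}

```text
clock: 14.35
position: [0.5871, 0.0375, 0.1112]
orientation: [[0.987, 0.006, -0.16], [0.16, 0.006, 0.987], [0.006, -1.0, 0.005]]
contact_force: [-0.9, 0.6, 4.4]
grip_width: 0.0414
```

```bash
python3 -c "
from h import *
r()"
```

```text
az 9.20 z 0.1112 xy [0.5871 0.0375] Tz -0.149 j7 0.0591 q7 0.4459 t 14.35
```

Call:
move_arm:
  motion:
    - {"x":0,"y":0.5,"z":0,"wx":0,"wy":6,"wz":0,"grip":-1}
    - {"x":0,"y":0,"z":0,"wx":0,"wy":0,"wz":0,"grip":-1}
    - {"x":0,"y":0,"z":0,"wx":0,"wy":0,"wz":0,"grip":-1}

```text
clock: 14.72
position: [0.5869, 0.0375, 0.1108]
orientation: [[0.998, 0.005, -0.06], [0.06, 0.006, 0.998], [0.006, -1.0, 0.006]]
contact_force: [0.9, -0.4, 3.5]
grip_width: 0.0412
```

```bash
python3 -c "
from h import *
r()"
```

```text
az 3.46 z 0.1108 xy [0.5869 0.0375] Tz -0.013 j7 0.0270 q7 0.3710 t 14.72
```

Call:
move_arm:
  motion:
    - {"x":0,"y":0.8,"z":0,"wx":0,"wy":5,"wz":0,"grip":-1}
    - {"x":0,"y":0,"z":0,"wx":0,"wy":0,"wz":0,"grip":-1}
    - {"x":0,"y":0,"z":0,"wx":0,"wy":0,"wz":0,"grip":-1}

```text
clock: 15.1
position: [0.5869, 0.0375, 0.1106]
orientation: [[1.0, 0.005, 0.023], [-0.023, 0.006, 1.0], [0.005, -1.0, 0.007]]
contact_force: [0.3, -0.9, 2.8]
grip_width: 0.0414
```

```bash
python3 -c "
from h import *
r()"
```

```text
az -1.33 z 0.1106 xy [0.5869 0.0375] Tz 0.047 j7 -0.0588 q7 0.3084 t 15.10
```

Call:
move_arm:
  motion:
    - {"x":0,"y":0.8,"z":0,"wx":0,"wy":5,"wz":0,"grip":-1}
    - {"x":0,"y":0,"z":0,"wx":0,"wy":0,"wz":0,"grip":-1}
    - {"x":0,"y":0,"z":0,"wx":0,"wy":0,"wz":0,"grip":-1}

```text
clock: 15.48
position: [0.5868, 0.0375, 0.1102]
orientation: [[0.994, 0.005, 0.109], [-0.109, 0.007, 0.994], [0.004, -1.0, 0.007]]
contact_force: [0.2, -0.3, 3.7]
grip_width: 0.0414
```

```bash
python3 -c "
from h import *
r()"
```

```text
az -6.23 z 0.1102 xy [0.5868 0.0375] Tz 0.124 j7 -0.1247 q7 0.2443 t 15.47
```

Touch shows near az 5, and the rest torque now rises with each step: j7 is down about 0.18 at 11° past touch. One more step.

Call:
move_arm:
  motion:
    - {"x":0,"y":0.8,"z":0,"wx":0,"wy":5,"wz":0,"grip":-1}
    - {"x":0,"y":0,"z":0,"wx":0,"wy":0,"wz":0,"grip":-1}
    - {"x":0,"y":0,"z":0,"wx":0,"wy":0,"wz":0,"grip":-1}

```text
clock: 15.85
position: [0.5867, 0.0375, 0.1099]
orientation: [[0.981, 0.005, 0.194], [-0.194, 0.007, 0.981], [0.003, -1.0, 0.008]]
contact_force: [0.5, -1.7, 4.2]
grip_width: 0.0412
```

```bash
python3 -c "
from h import *
r()"
```

```text
az -11.18 z 0.1099 xy [0.5867 0.0375] Tz 0.167 j7 -0.1846 q7 0.1791 t 15.85
```

Call:
move_arm:
  motion:
    - {"x":0,"y":0,"z":0,"wx":0,"wy":0,"wz":0,"grip":-1}
    - {"x":0,"y":0,"z":0,"wx":0,"wy":0,"wz":0,"grip":-1}
    - {"x":0,"y":0,"z":0,"wx":0,"wy":0,"wz":0,"grip":-1}
    - {"x":0,"y":0,"z":0,"wx":0,"wy":0,"wz":0,"grip":-1}

```text
clock: 16.35
position: [0.5867, 0.0375, 0.1099]
orientation: [[0.981, 0.005, 0.193], [-0.193, 0.007, 0.981], [0.003, -1.0, 0.008]]
contact_force: [-0.4, -1.0, 3.0]
grip_width: 0.0414
```

```bash
python3 -c "
from h import *
r()"
```

```text
az -11.14 z 0.1099 xy [0.5867 0.0375] Tz 0.145 j7 -0.1686 q7 0.1800 t 16.35
```

The evidence disagrees. Rest torque against baseline gives about 40 N, while the angle past touch (about 16°) gives about 25 N. A reading while turning (0.06 + 0.0114 F) can tell them apart, so I make a small 3° move and read during it.

Call:
move_arm:
  motion:
    - {"x":0,"y":0.3,"z":0,"wx":0,"wy":1.5,"wz":0,"grip":-1}

```text
clock: 16.48
position: [0.5867, 0.0375, 0.1098]
orientation: [[0.976, 0.005, 0.219], [-0.219, 0.007, 0.976], [0.003, -1.0, 0.008]]
contact_force: [-2.1, -0.5, 7.2]
grip_width: 0.0416
```

```bash
python3 -c "
from h import *
r()"
```

```text
az -12.67 z 0.1098 xy [0.5867 0.0375] Tz 0.404 j7 -0.1858 q7 0.1598 t 16.48
```

Call:
move_arm:
  motion:
    - {"x":0,"y":0.3,"z":0,"wx":0,"wy":1.5,"wz":0,"grip":-1}

```text
clock: 16.6
position: [0.5867, 0.0375, 0.1097]
orientation: [[0.969, 0.005, 0.245], [-0.245, 0.007, 0.969], [0.003, -1.0, 0.008]]
contact_force: [-0.3, -0.6, 7.2]
grip_width: 0.0414
```

```bash
python3 -c "
from h import *
r()"
```

```text
az -14.20 z 0.1097 xy [0.5867 0.0375] Tz 0.427 j7 -0.2528 q7 0.1395 t 16.60
```

Call:
move_arm:
  motion:
    - {"x":0,"y":0,"z":0,"wx":0,"wy":0,"wz":0,"grip":-1}
    - {"x":0,"y":0,"z":0,"wx":0,"wy":0,"wz":0,"grip":-1}

```text
clock: 16.85
position: [0.5866, 0.0375, 0.1097]
orientation: [[0.969, 0.005, 0.245], [-0.245, 0.007, 0.969], [0.003, -1.0, 0.008]]
contact_force: [-0.8, -1.6, 4.5]
grip_width: 0.0413
```

```bash
python3 -c "
from h import *
r()"
```

```text
az -14.19 z 0.1097 xy [0.5866 0.0375] Tz 0.334 j7 -0.3419 q7 0.1392 t 16.85
```

While turning, Tz of 0.40 to 0.43 means 30 to 32 N, which agrees with the angle past touch (19°, about 30 N). The rest readings evidently keep some rubbing. A little further toward 40 N.

Call:
move_arm:
  motion:
    - {"x":0,"y":0.3,"z":0,"wx":0,"wy":2,"wz":0,"grip":-1}

```text
clock: 16.98
position: [0.5866, 0.0375, 0.1096]
orientation: [[0.96, 0.005, 0.28], [-0.28, 0.007, 0.96], [0.002, -1.0, 0.008]]
contact_force: [-1.8, -0.4, 6.7]
grip_width: 0.0413
```

```bash
python3 -c "
from h import *
r()"
```

```text
az -16.27 z 0.1096 xy [0.5866 0.0375] Tz 0.490 j7 -0.1346 q7 0.1116 t 16.98
```

Call:
move_arm:
  motion:
    - {"x":0,"y":0.3,"z":0,"wx":0,"wy":2,"wz":0,"grip":-1}

```text
clock: 17.1
position: [0.5866, 0.0375, 0.1094]
orientation: [[0.949, 0.005, 0.315], [-0.315, 0.007, 0.949], [0.002, -1.0, 0.008]]
contact_force: [-1.5, -0.5, 6.4]
grip_width: 0.0413
```

```bash
python3 -c "
from h import *
r()"
```

```text
az -18.37 z 0.1094 xy [0.5866 0.0375] Tz 0.490 j7 -0.2342 q7 0.0839 t 17.10
```

Call:
move_arm:
  motion:
    - {"x":0,"y":0,"z":0,"wx":0,"wy":0,"wz":0,"grip":-1}
    - {"x":0,"y":0,"z":0,"wx":0,"wy":0,"wz":0,"grip":-1}
    - {"x":0,"y":0,"z":0,"wx":0,"wy":0,"wz":0,"grip":-1}

```text
clock: 17.48
position: [0.5865, 0.0375, 0.1094]
orientation: [[0.949, 0.004, 0.317], [-0.317, 0.007, 0.949], [0.002, -1.0, 0.008]]
contact_force: [-0.3, -1.6, 3.9]
grip_width: 0.0414
```

```bash
python3 -c "
from h import *
r()"
```

```text
az -18.46 z 0.1094 xy [0.5865 0.0375] Tz 0.464 j7 -0.4389 q7 0.0823 t 17.48
```

While turning, 0.49 N m gives about 38 N. The angle of about 24° past touch gives 37 N, so they agree. I let go, lift straight up and check.

Call:
move_arm:
  motion:
    - {"x":0,"y":0,"z":0,"wx":0,"wy":0,"wz":0,"grip":0}
    - {"x":0,"y":0,"z":0,"wx":0,"wy":0,"wz":0,"grip":0.5}
    - {"x":0,"y":0,"z":0,"wx":0,"wy":0,"wz":0,"grip":1}
    - {"x":0,"y":0,"z":0,"wx":0,"wy":0,"wz":0,"grip":1}
    - {"x":0,"y":0,"z":0,"wx":0,"wy":0,"wz":0,"grip":1}

```text
clock: 18.1
position: [0.5856, 0.0388, 0.1078]
orientation: [[0.948, 0.002, 0.32], [-0.32, 0.009, 0.947], [-0.001, -1.0, 0.009]]
contact_force: [-0.7, -0.8, 0.4]
grip_width: 0.0838
```

```bash
python3 -c "
from h import *
from station import state
r();print(state()['grip_width'],state()['contact_force'])"
```

```text
az -18.64 z 0.1078 xy [0.5856 0.0388] Tz -0.007 j7 -0.0002 q7 0.0806 t 18.10
0.08383136944408646 [-0.71834797 -0.81232015  0.42674749]
```

Call:
move_arm:
  motion:
    - {"x":0,"y":-15,"z":0,"wx":0,"wy":0,"wz":0,"grip":1}
    - {"x":0,"y":-25,"z":0,"wx":0,"wy":0,"wz":0,"grip":1}
    - {"x":0,"y":-40,"z":0,"wx":0,"wy":0,"wz":0,"grip":1}
    - {"x":0,"y":-40,"z":0,"wx":0,"wy":0,"wz":0,"grip":1}
    - {"x":0,"y":0,"z":-50,"wx":0,"wy":0,"wz":0,"grip":1}
    - {"x":0,"y":0,"z":-50,"wx":0,"wy":0,"wz":0,"grip":1}
    - {"x":0,"y":0,"z":-50,"wx":0,"wy":0,"wz":0,"grip":1}
    - {"x":0,"y":0,"z":-30,"wx":0,"wy":0,"wz":0,"grip":1}
    - {"x":0,"y":0,"z":0,"wx":0,"wy":0,"wz":0,"grip":1}

```text
clock: 19.23
position: [0.5287, -0.1386, 0.2391]
orientation: [[0.947, 0.013, 0.32], [-0.32, 0.007, 0.948], [0.01, -1.0, 0.011]]
contact_force: [-0.1, -0.7, 0.4]
grip_width: 0.0939
```

Run:
```python
from h import *
from station import *
r()
p,d=capture('top');cv2.imwrite('pics/t3.png',cv2.resize(p[150:350,270:510],None,fx=3,fy=3)[:,:,::-1])
P=cloud('top',d)
m=(P[...,2]>.125)&(P[...,2]<.16)&(np.hypot(P[...,0]-.5855,P[...,1]-.0396)<.035)
q=P[m];print(len(q),q.mean(0).round(4),np.median(q[:,2]))
p,d=capture('scene');cv2.imwrite('pics/s3.png',cv2.resize(p[230:390,320:520],None,fx=4,fy=3.75)[:,:,::-1])
P=cloud('scene',d)
m=(P[...,2]>.12)&(P[...,2]<.16)&(np.hypot(P[...,0]-.5855,P[...,1]-.0396)<.035)
print(np.percentile(P[m][:,2],[80,97]))
```

```text
az -18.64 z 0.2391 xy [ 0.5287 -0.1386] Tz 0.050 j7 0.1661 q7 0.2879 t 19.23
471 [0.5851 0.0403 0.1343] 0.13465840050842615
[0.13584782 0.1367978 ]
```

View pics/t3.png

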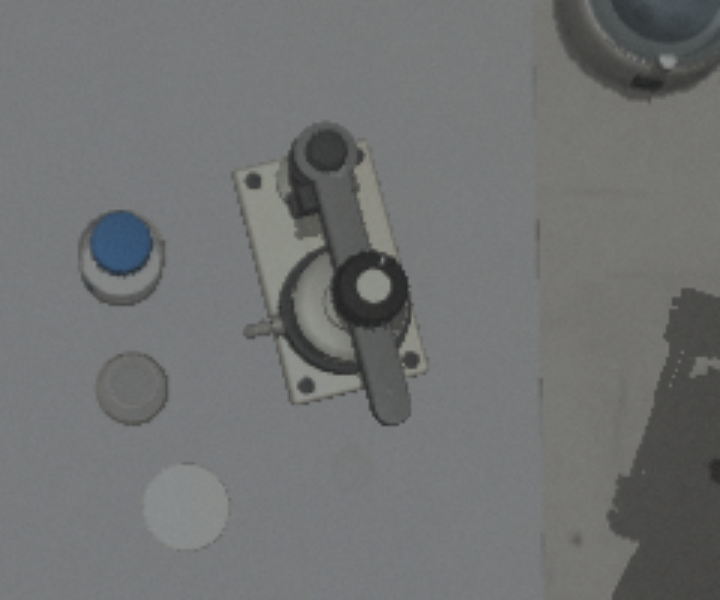

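View pics/s3.png

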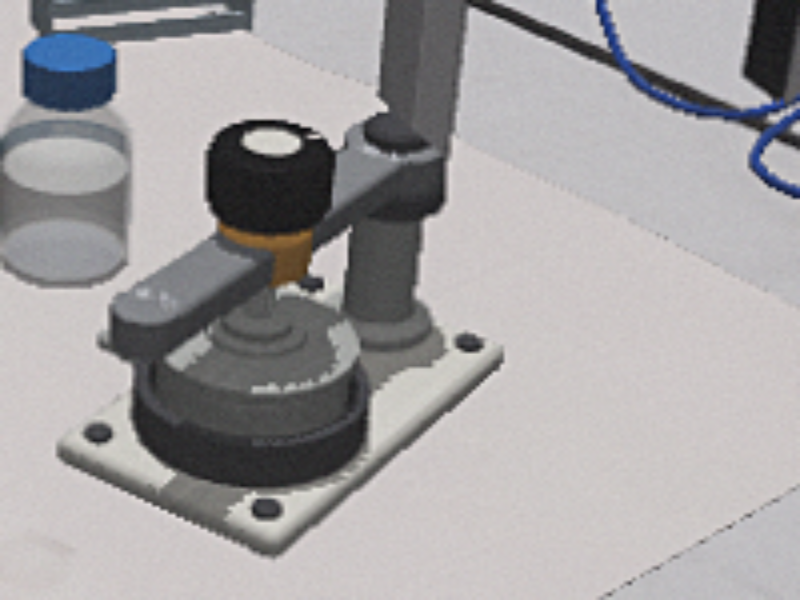

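The top view shows the yoke shut and the bystanders in place. The knob's mark is now at (382,260), up from (352,295). But the knob top has sunk only 12.4 mm, where my 137.7° of turn would give 13.8 mm, so there may be slip. I measure the mark's turn accurately before deciding.

Run:
```python
from h import *
from station import *
p,d=capture('wrist')
cv2.imwrite('pics/w3.png',p[:,:,::-1])
p2,_=capture('top')
a=np.load('top0.npz')['p']
# big crops of knob: initial (open yoke), now
t2=cv2.imread('pics/t2.png')
b=cv2.resize(a[188:226,412:450],(300,300),interpolation=cv2.INTER_NEAREST)
c=cv2.resize(p2[226:264,374:412],(300,300),interpolation=cv2.INTER_NEAREST)
o=cv2.resize(t2[3*76:3*114,3*104:3*142],(300,300),interpolation=cv2.INTER_NEAREST)
cv2.imwrite('pics/k.png',np.clip(np.hstack([b[:,:,::-1],o,c[:,:,::-1]]).astype(float)*1.6,0,255).astype(np.uint8))
```

```text
(no output)
```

View pics/k.png

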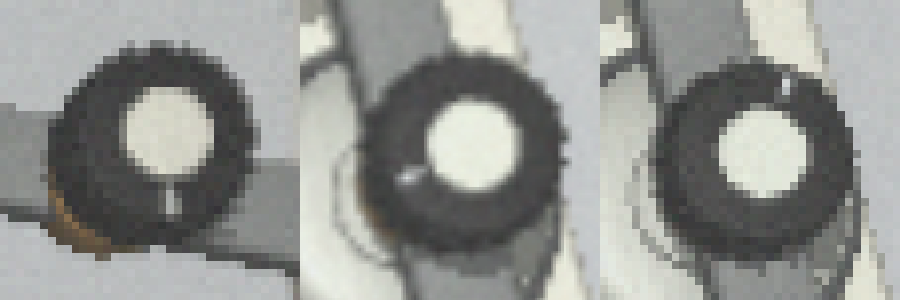

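View pics/w3.png

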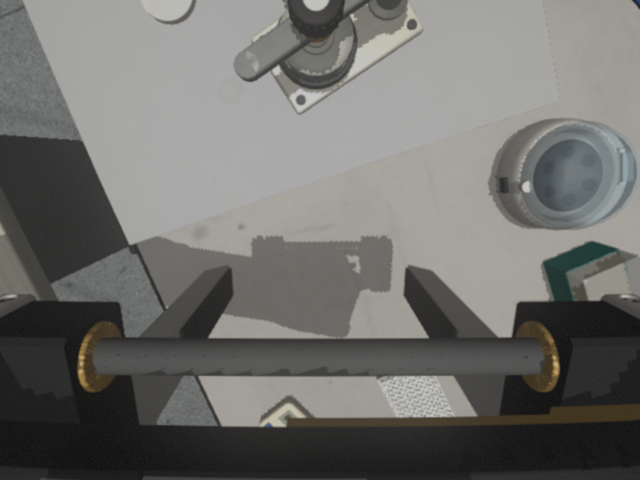

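The mark turned from az 118° to −20°, about 138°, against 137.7° for the gripper. So there was no slip and no back-turn on release. The force estimates of 37 to 39 N stand, and the arm is clear. Handing in.

```bash
python3 -c "
from station import *
print(close_job(),state()['clock'])"
```

```text
the job is handed in; nothing more can be done
the job is handed in; nothing more can be done
```

The filter holder is closed and handed in at about 19–20 s on the robot's clock, with the lid held at an estimated 38 N. I never measured the lid force directly, and one check, how far the knob sank, did not match the rest.

**What I did**
- I pushed the yoke shut by its flank with closed fingers. At the stop the force rose to about 17 N with no further movement.
- I gripped the knob from above and turned it about 138° clockwise in one hold, following it down. Then I let go and moved clear.

**Checks that agreed**
- **Yoke:** the last pictures show it shut over the cell.
- **Bystanders:** the bottle, flask and dish look to be where they were.
- **Slip:** the knob's mark turned about 138°, the same as the gripper. It neither slipped in the grip nor turned back on release.
- **Force:** the torque while turning ended at 0.49 N m, which means about 38 N. The angle past first touch (about 24–26°) gives 37–39 N.

**Checks that disagreed**
- **Torque at rest:** these readings seemed to keep some rubbing. Read by the stated rule they gave higher forces: about 40 N when the angle said 25 N, and over 70 N at the end. I trusted the torque while turning instead.
- **Knob height:** the pictures and the arm both show the knob sank 12.4 mm, while 138° of thread should give 13.8 mm. I did not find out why.

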